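# Set the glue under two branch slices on a spring-backed plate

### The arm

A 6-joint arm with a two-finger parallel gripper is mounted at the origin on the work surface. World frame = base frame: x ahead of the robot, y to its left, z up, the work surface at z = 0. Lengths are in m, angles in rad, forces in N, time in s.
With the tool pointing down it reaches from about 0.25 to 0.775 m from the base axis. Payload 4 kg.
Tool frame: the origin (TCP) lies at the very end of the fingers, on their centre line; the grasp point (between the pads) lies 19 mm behind it; y points along the fingers, x is the direction in which the jaws open and shut, and the axes are right-handed (so a half turn about y gives the same grasp; the last joint's range is limited). The gripper opens to 94 mm and grips with 3 to 60 N. Pads are 16 mm wide; open, the fingers measure 119 mm over their backs; the gripper's body (75 mm by 177 mm) begins 78 mm behind the grasp point.
Start: joints at [-1.239, 0.087, 1.371, -0, 1.684, -0.103], TCP at [0.232, -0.499, 0.206] pointing down, gripper open.
Joint ranges: [-3.1, 3.1], [-0.76, 2.03], [0.27, 2.55], [-1.08, 4.22], [0.17, 2.65], [-2.57, 2.57]. Speed limits (rad/s): [2.79, 2.79, 3.14, 3.14, 3.14, 3.14].

### API

Orientations are given as [roll, pitch, yaw] about the fixed x, y, z axes, in that order (R = Rz(yaw) Ry(pitch) Rx(roll)).
In Python, from bench import robot gives the robot as it stands.
- The arm moves only by the shell command python3 -m handwheel 'ROWS' [OPENING]. ROWS is JSON, a list of rows, each an object with "delta_pos": the shift along the tool's x, y, z in mm, a list of three; "yaw": the turn about the tool's y in rad. A call has 1 to 12 rows; each row is the pose to reach, as a shift and turn from the pose commanded when the call began, along the tool's axes at that moment; what a row does not reach only later rows make up. A row lasts 1/10 s, in which the tool goes at most 50 mm and 8.59 degrees, less where a joint would pass 70% of its speed; a pose out of reach is approached as far as the arm can. A call with a gripper value outside its range is refused whole. OPENING is the closure in counts, from 0 (fully open) to 255 (shut), set as the call begins (- or left out, the last holds). The fingers move at their own pace and stop on an object; the grip force is fixed at half the most. Time passes only in rows, so rows that repeat a pose let the fingers close. It gives the time, the measured TCP pose, the force and the opening at its end, in the units of the state.
- robot.get_obs(): the state, without advancing time (a new reading comes with each control period).
- robot.snapshot(name): name is "scene" or "top" or "wrist"; returns a dict with "image" (400x640x3 uint8, red, green, blue), "fx", "fy", "cx", "cy" (pixels), "rvec" (rotation vector, rad) and "tvec" (3), from world to camera coordinates, as OpenCV has them. Camera axes: x right, y down, z forward; pixel columns grow to the right and rows downward; lengths in m; the calibration is good to about 2 mm. A picture is of the moment at which its call begins. There is no depth.
- robot.close_job(): hands the job in, once; it reports no verdict.
The state is a dict: "time": time; "joint_positions": joint angles; "qvel": joint speeds; "joint_torque": joint torques, N m; "tool_pos": TCP position; "ee_rot": TCP orientation; "wrist_force": force on the tool from outside, world axes, zero at the start; "wrist_torque": the same for the moment, N m; "width": finger opening in m.
Only numpy, scipy, OpenCV 4.12 (cv2) and the standard library are available. Lean on these libraries where they do the work, as an engineer would, in place of code of your own. Each camera call takes 0.05 s, during which the arm holds its last target.

### The job

Two branch slices have just been glued onto the corners of the spring-backed wooden plate. With the fingertips press the larger slice down until the white pointer at its corner is level with the brass index on the scale post beside it, not past it, keep it there for about a second and let the plate spring back; then do the same with the smaller slice and its own pointer and index. Only press: grasp and lift nothing, do not shift the indexes, and leave the things standing around alone.

Things in the scene. Friction and masses are not known exactly. Their poses are not given: they have to be found in the camera images.
- mount: Fixture: grey base board 190 x 190 x 12 mm fixed to the table; above it a 170 mm square wooden plate, top 72 mm high, on a pivot at (x, y) = (-60, -60) mm and coil springs under the larger slice (60, -60) and smaller slice (-60, 60). Origin under the board's centre, z up. A 20 mm acorn is glued at its centre, a twig near the fourth corner. Scale posts 10 mm square, 78 mm tall at (137, -82), (-82, 137).
- large_slice: The larger branch slice, a bark-edged wooden disc 50 mm across, 14 mm thick, glued flat to the plate. Origin at the centre of its underside, z up.
- large_slice_top (a point): Centre of the larger slice's top face, at height 86 mm at rest. Pressed here, the plate tilts about the line through pivot screw and other slice, 120 mm away (the other slice stays); this slice's pointer tip drops 1.64 times as far as the slice's centre. About 3 N to start, then 0.5 N per mm of slice travel; hard stop 24 mm down. It springs back by itself to level.
- small_slice: The smaller branch slice, a disc 34 mm across, 14 mm thick, glued flat to the plate. Origin at the centre of its underside, z up.
- small_slice_top (a point): Centre of the smaller slice's top face, at height 86 mm at rest. Pressed here, the plate tilts about the line through pivot screw and other slice, 120 mm away (the other slice stays); this slice's pointer tip drops 1.64 times as far as the slice's centre. About 3 N to start, then 0.5 N per mm of slice travel; hard stop 24 mm down. It springs back by itself to level.
- large_pointer (a point): Tip of the larger slice's pointer, a white-painted steel bar 8 mm wide and 4 mm thick that sticks out 52 mm past the plate's edge along the mount's +x; the point is in the middle of its thickness, 3 mm short of its end; height 60 mm at rest.
- large_index (a point): Point of the brass index (a cone 6 mm thick at its root, on an 18 mm wide, 10 mm tall rider on the scale post) beside the larger slice's pointer. Its height, 29 to 45 mm, is where that pointer has to come; it differs each time. Held by friction.
- small_pointer (a point): Tip of the smaller slice's pointer, the same bar sticking out along the mount's +y; height 60 mm at rest.
- small_index (a point): Point of the brass index beside the smaller slice's pointer, like the other one; its height is set separately, 29 to 45 mm.
- pine_cone: A loose pine cone 62 mm tall, 55 mm across, standing beyond the fixture's fourth corner; origin under its centre. Leave alone.
- bead_jar: A clear jar with wooden cap, 48 mm across, 60 mm tall, beside the fixture; origin under its centre. Leave alone.
- spool: A dark wooden spool 34 mm across, 40 mm tall, beside the fixture; origin under its centre. Leave alone.
- branch_piece: A piece of branch 90 mm long, 22 mm thick with a side stub, lying beside the fixture; origin under its centre. Leave alone.
- glue_bottle: A white glue bottle 52 mm across, 140 mm tall, to the left; origin under its centre. Leave alone.
- brush: A brush lying to the right; origin at its underside. Leave alone.
- cup: A white cup 72 mm across, 85 mm tall, to the right; origin under its centre. Leave alone.

How it is judged:
By the outcome, as a careful person would: the job done as asked, in the order asked, and still so for the second after the job is handed in, with the robot touching nothing.
It also fails if it takes over 45 s, if anything falls off the work surface, if the arm or the gripper's body presses on something with over 40 N, if the wrist force passes 120 N, or if a joint passes its speed limit or range.

## Working session

There is one attempt and no reset: what is moved stays moved. The work goes in short steps, Python scripts to look and compute and a shell command to move; the robot and the scene stay as the last step left them, time stands still between calls to the robot, and variables do not carry over. Pictures are saved under pics/ and viewed, and the job is handed in when it is done.

```bash
mkdir -p pics; ls
python3 - <<'E'
from bench import robot
import cv2,json
o=robot.get_obs()
print({k:o[k] for k in("time","tool_pos","ee_rot","wrist_force","width")})
for n in("scene","top","wrist"):
    s=robot.snapshot(n); cv2.imwrite(f"pics/{n}0.png",s["image"][:,:,::-1])
    print(n,s["fx"],s["fy"],s["cx"],s["cy"],s["rvec"],s["tvec"])
E
```

```text
pics
{'time': 0.0, 'tool_pos': array([ 0.23147436, -0.49832063,  0.20431206]), 'ee_rot': array([-1.57055362,  0.00216372, -1.13603529]), 'wrist_force': array([-0.18002926,  0.6084623 ,  0.6036146 ]), 'width': 0.09379399700530504}
scene 488.7986567289954 488.7986567289954 319.81948387836724 195.13406044093105 [ 0.80231821  2.43774991 -1.21075381] [ 0.44989452 -0.0931181   1.97367434]
top 498.6998395616869 498.6998395616869 318.1660881247321 205.1962630177477 [ 2.2097074  -2.1488268   0.05303745] [-0.0250591   0.53041168  1.39025377]
wrist 276.2094748387968 276.2094748387968 321.5815390554651 198.1520461985182 [-2.45206933  1.56511197  0.21198843] [-0.54865207 -0.02728404  0.39100121]
```

View pics/scene0.png

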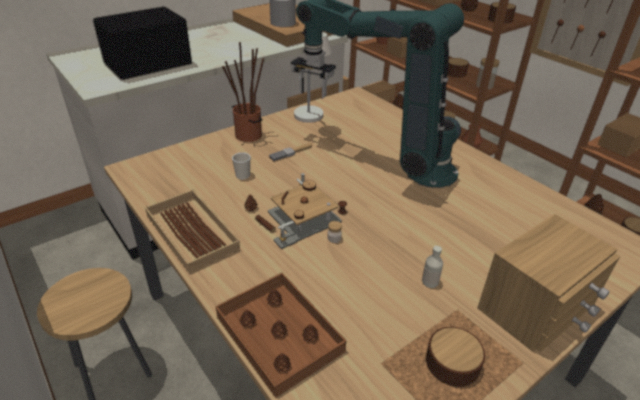

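View pics/top0.png

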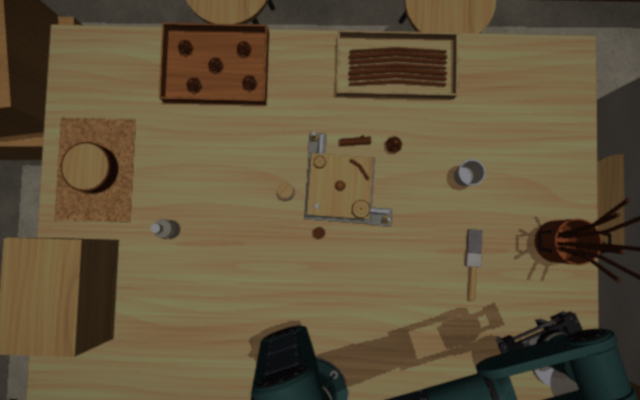

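View pics/wrist0.png

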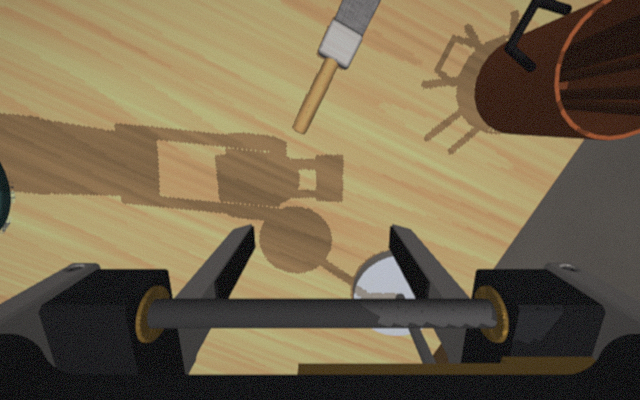

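```bash
cat > h.py <<'E'
import numpy as np,cv2
from bench import robot
def cam(s):
    K=np.array([[s["fx"],0,s["cx"]],[0,s["fy"],s["cy"]],[0,0,1]]);R=cv2.Rodrigues(np.array(s["rvec"],float))[0];t=np.array(s["tvec"],float).reshape(3);return K,R,t
def ray(s,u,v):
    K,R,t=cam(s);return -R.T@t, R.T@np.linalg.inv(K)@np.array([u,v,1.])
def onz(s,u,v,z):
    c,d=ray(s,u,v);return c+d*(z-c[2])/d[2]
def proj(s,p):
    K,R,t=cam(s);q=K@(R@np.array(p,float)+t);return q[:2]/q[2]
def crop(s,x0,y0,x1,y1,f,name):
    cv2.imwrite(name,cv2.resize(s["image"][y0:y1,x0:x1,::-1],None,fx=f,fy=f,interpolation=cv2.INTER_CUBIC))
def tri(a,ua,b,ub):
    c1,d1=ray(a,*ua);c2,d2=ray(b,*ub)
    A=np.stack([d1,-d2],1);k=np.linalg.lstsq(A,c2-c1,rcond=None)[0]
    p,q=c1+k[0]*d1,c2+k[1]*d2;return (p+q)/2,np.linalg.norm(p-q)
E
python3 - <<'E'
from h import *
import pickle
D={n:robot.snapshot(n) for n in("scene","top")}
pickle.dump(D,open("d0.pkl","wb"))
crop(D["top"],270,120,410,245,5,"pics/topc.png")
crop(D["scene"],235,165,355,250,6,"pics/scenec.png")
E
```

```text
(no output)
```

View pics/topc.png

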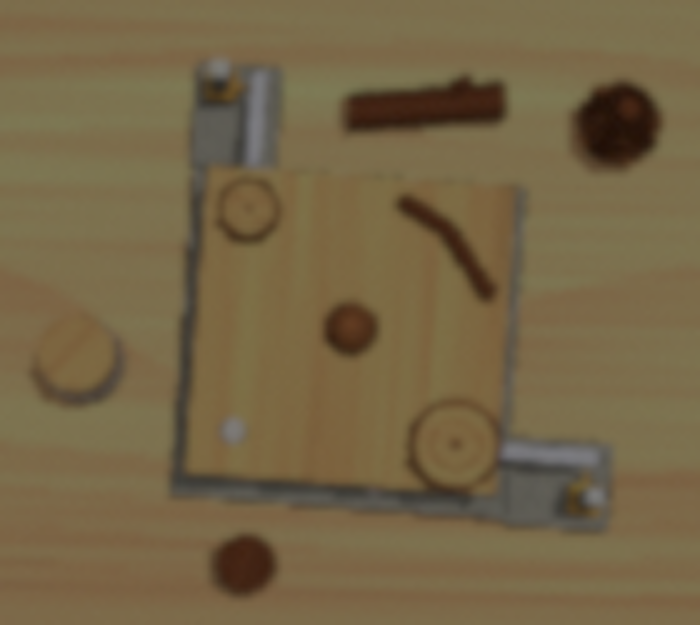

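View pics/scenec.png

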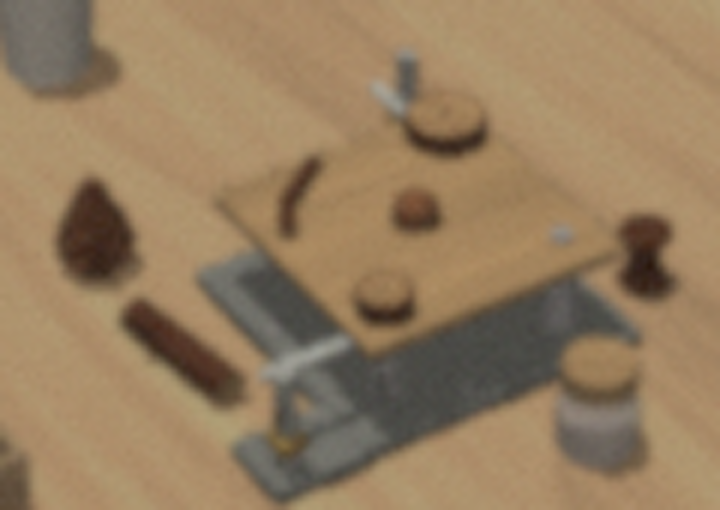

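Run:
```python
from h import *
import pickle
from scipy.spatial.transform import Rotation as Ro
D=pickle.load(open("d0.pkl","rb"));t=D["top"]
f=lambda u,v:(270+u/5-.4,120+v/5-.4)
for n,u,v,z in(("L",455,443,.086),("S",248,209,.086),("acorn",350,328,.082),("pivot",232,431,.074),("postL",595,495,.078),("postS",217,70,.078),("jar",78,352,.06),("spool",244,564,.04),("cone",617,122,.05)):
    print(n,onz(t,*f(u,v),z).round(4))
L=onz(t,*f(455,443),.086);S=onz(t,*f(248,209),.086)
d=S-L;print("dist",np.linalg.norm(d),"yaw",np.arctan2(d[1],d[0])-np.arctan2(120,-120),"mid",(L+S)/2)
o=robot.get_obs();s=robot.snapshot("wrist");K,R,tt=cam(s)
Rt=Ro.from_euler("xyz",o["ee_rot"]).as_matrix();c=-R.T@tt
print("cam in tool",Rt.T@(c-o["tool_pos"]));print("cam axes in tool\n",(R@Rt).round(3))
print(Rt.round(3))
```

```text
L [ 0.5214 -0.1254  0.086 ]
S [ 0.6449 -0.0109  0.086 ]
acorn [ 0.5823 -0.0677  0.082 ]
pivot [ 0.5254 -0.0054  0.074 ]
postL [ 0.496  -0.2018  0.078 ]
postS [0.7221 0.0083 0.078 ]
jar [0.5674 0.0807 0.06  ]
spool [ 0.454  -0.0134  0.04  ]
cone [ 0.7044 -0.2134  0.05  ]
dist 0.16840954166903974 yaw -1.6085834691265877 mid [ 0.58318625 -0.06815453  0.086     ]
cam in tool [-0.0008091  -0.17927191  0.0769166 ]
cam axes in tool
 [[ 1.    -0.001 -0.   ]
 [-0.001 -0.265 -0.964]
 [ 0.001  0.964 -0.265]]
[[ 0.421 -0.     0.907]
 [-0.907  0.001  0.421]
 [-0.001 -1.     0.   ]]
```

```bash
python3 -m handwheel '[{"delta_pos":[0,10,40],"yaw":0.1},{"delta_pos":[-2,25,85],"yaw":0.22},{"delta_pos":[-3,42,130],"yaw":0.34},{"delta_pos":[-4,60,175],"yaw":0.47},{"delta_pos":[-4,75,210],"yaw":0.47},{"delta_pos":[-4,84,224],"yaw":0.47},{"delta_pos":[-4,84,224],"yaw":0.47},{"delta_pos":[-4,84,224],"yaw":0.47},{"delta_pos":[-4,84,224],"yaw":0.47}]' 255
python3 - <<'E'
from h import *
import pickle
s=robot.snapshot("wrist");o=robot.get_obs();pickle.dump(s,open("B.pkl","wb"))
print(o["time"],o["tool_pos"],o["ee_rot"],o["wrist_force"])
cv2.imwrite("pics/B.png",s["image"][:,:,::-1])
for p in((.496,-.202,.078),(.512,-.199,.06),(.51,-.199,.037)):print(proj(s,p))
E
```

```text
time: 1.2
tool_pos: [0.4322, -0.4023, 0.1227]
ee_rot: [-1.57, -0.002, -1.608]
wrist_force: [0.2, -0.5, -0.2]
width: 0.0255
1.25 [ 0.4322171  -0.40239129  0.12283262] [-1.56970597 -0.00195771 -1.60815024] [-0.45600291 -0.10624402  0.22805886]
[ 68.9240479  148.85702006]
[ 78.83968577 127.97442417]
[100.32116745 129.73478994]
```

View pics/B.png

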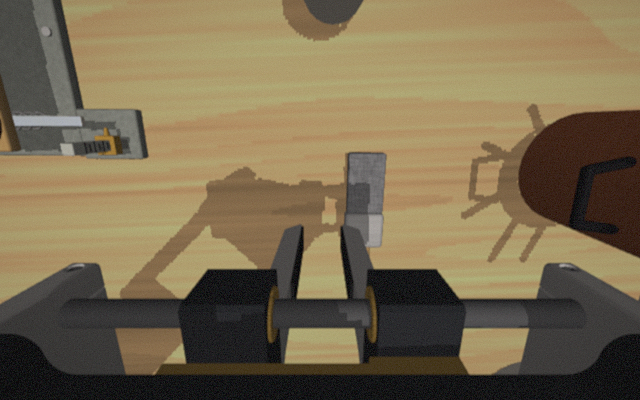

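```bash
python3 -m handwheel '[{"delta_pos":[-50,0,0],"yaw":0},{"delta_pos":[-100,0,0],"yaw":0},{"delta_pos":[-150,0,0],"yaw":0},{"delta_pos":[-200,0,0],"yaw":0},{"delta_pos":[-250,0,0],"yaw":0},{"delta_pos":[-300,0,0],"yaw":0},{"delta_pos":[-340,0,0],"yaw":0},{"delta_pos":[-360,0,0],"yaw":0},{"delta_pos":[-360,0,0],"yaw":0},{"delta_pos":[-360,0,0],"yaw":0}]'
python3 - <<'E'
from h import *
import pickle
s=robot.snapshot("wrist");o=robot.get_obs();pickle.dump(s,open("A.pkl","wb"))
print(o["time"],o["tool_pos"],o["ee_rot"],o["wrist_force"])
cv2.imwrite("pics/A.png",s["image"][:,:,::-1])
b=pickle.load(open("B.pkl","rb"));crop(b,40,95,150,170,7,"pics/Bc.png")
for p in((.496,-.202,.078),(.512,-.199,.06),(.51,-.199,.037)):print(proj(s,p))
E
```

```text
time: 2.25
tool_pos: [0.446, -0.042, 0.1223]
ee_rot: [-1.569, -0.001, -1.606]
wrist_force: [0.3, -0.7, -0.5]
width: 0.0005
2.3 [ 0.44597498 -0.042419    0.12210181] [-1.56953503e+00 -1.05590352e-03 -1.60749199e+00] [ 0.07947196 -0.44578529  0.70591462]
[519.18511563 149.49671442]
[503.83891567 128.63518792]
[487.78896668 130.35535431]
```

View pics/A.png

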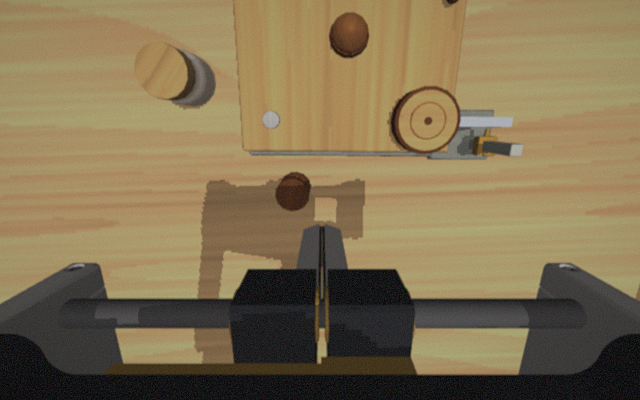

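View pics/Bc.png

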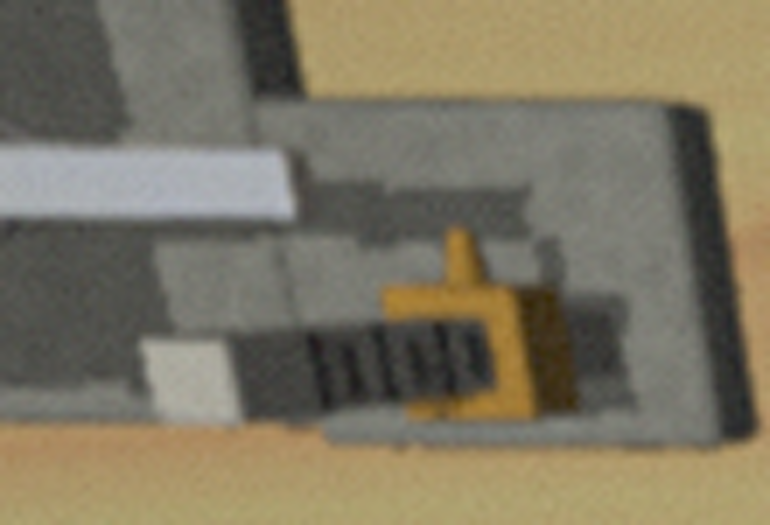

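Run:
```python
from h import *
import pickle
a=pickle.load(open("A.pkl","rb"));crop(a,440,95,530,165,8,"pics/Ac.png")
```

```text
(no output)
```

View pics/Ac.png

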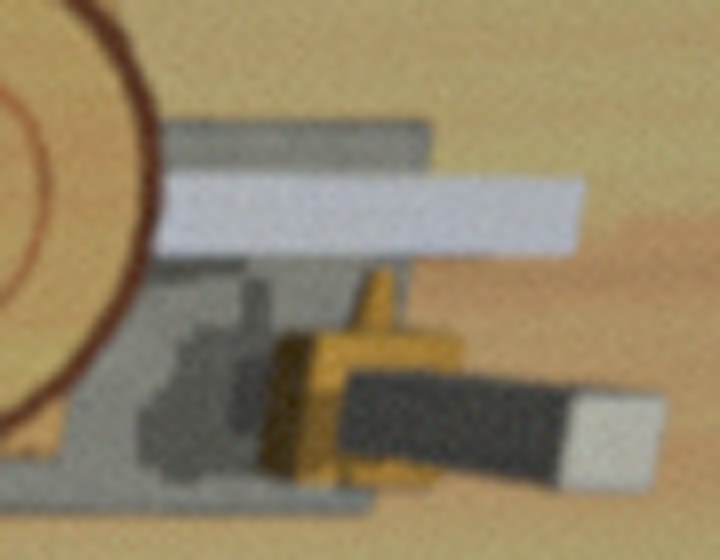

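Run:
```python
from h import *
import pickle
a=pickle.load(open("A.pkl","rb"));b=pickle.load(open("B.pkl","rb"))
fa=lambda u,v:(440+u/8-.45,95+v/8-.45);fb=lambda u,v:(40+u/7-.45,95+v/7-.45)
for n,ua,ub in(("cone",(384,267),(458,230)),("ptr end top",(580,215),(289,184)),("post",(613,442),(192,380)),("c1",(583,178),(285,150)),("c2",(577,252),(297,218))):
    print(n,tri(a,fa(*ua),b,fb(*ub)))
print(onz(a,427.5,120.5,.086))
```

```text
cone (array([ 0.51201554, -0.20082894,  0.03302476]), np.float64(9.703672274414656e-05))
ptr end top (array([ 0.51768159, -0.203843  ,  0.06191808]), np.float64(8.375056538236923e-05))
post (array([ 0.49591612, -0.19997233,  0.07748935]), np.float64(0.0002607816124409306))
c1 (array([ 0.52149479, -0.2039684 ,  0.06139488]), np.float64(9.222196807521396e-05))
c2 (array([ 0.51384066, -0.20393119,  0.06212567]), np.float64(0.00026238734248886094))
[ 0.52114218 -0.12404284  0.086     ]
```

```bash
python3 -m handwheel '[{"delta_pos":[30,0,30],"yaw":0},{"delta_pos":[60,0,60],"yaw":0},{"delta_pos":[83,0,78],"yaw":0},{"delta_pos":[83,20,78],"yaw":0},{"delta_pos":[83,30,78],"yaw":0},{"delta_pos":[83,30,78],"yaw":0},{"delta_pos":[83,30,78],"yaw":0}]'
python3 - <<'E'
from h import *
import pickle
s=robot.snapshot("wrist");o=robot.get_obs();pickle.dump(s,open("P0.pkl","wb"))
print(o["time"],o["tool_pos"],o["ee_rot"],o["wrist_force"])
cv2.imwrite("pics/P0.png",s["image"][:,:,::-1])
for p in((.5177,-.2038,.062),(.512,-.2008,.033)):print(proj(s,p))
E
```

```text
time: 3.0
tool_pos: [0.5204, -0.1271, 0.0915]
ee_rot: [-1.571, 0.0, -1.607]
wrist_force: [0.2, -0.1, -0.3]
width: 0.0003
3.05 [ 0.52081528 -0.12695851  0.09211948] [-1.57002213e+00 -3.74661424e-04 -1.60615075e+00] [0.76327905 0.74553785 0.02221947]
[417.88732665 221.25735104]
[403.48521734 216.25123437]
```

View pics/P0.png

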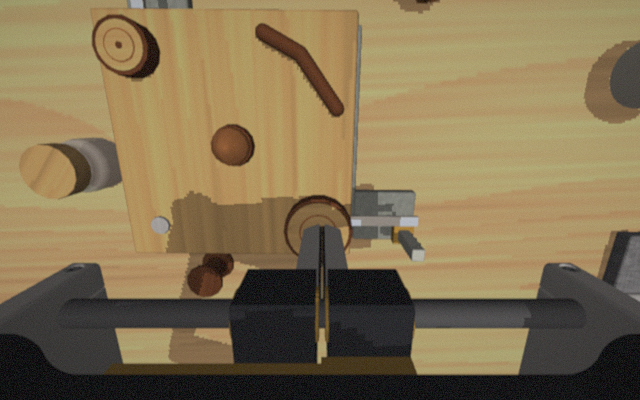

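```bash
python3 -m handwheel '[{"delta_pos":[0,4,0],"yaw":0},{"delta_pos":[0,5,0],"yaw":0},{"delta_pos":[0,5,0],"yaw":0}]';python3 -m handwheel '[{"delta_pos":[0,1,0],"yaw":0},{"delta_pos":[0,1,0],"yaw":0}]';python3 -m handwheel '[{"delta_pos":[0,1,0],"yaw":0},{"delta_pos":[0,1,0],"yaw":0}]';python3 -m handwheel '[{"delta_pos":[0,1,0],"yaw":0},{"delta_pos":[0,1,0],"yaw":0}]'
```

```text
time: 3.35
tool_pos: [0.5208, -0.1265, 0.0866]
ee_rot: [-1.57, -0.0, -1.606]
wrist_force: [0.1, -0.3, -0.3]
width: 0.0003
time: 3.55
tool_pos: [0.5211, -0.1267, 0.0861]
ee_rot: [-1.57, -0.0, -1.606]
wrist_force: [-0.2, 1.3, 1.9]
width: 0.0003
time: 3.75
tool_pos: [0.521, -0.1269, 0.0849]
ee_rot: [-1.57, -0.0, -1.606]
wrist_force: [-0.4, -0.4, 2.8]
width: 0.0002
time: 3.95
tool_pos: [0.5211, -0.1271, 0.0838]
ee_rot: [-1.57, -0.001, -1.606]
wrist_force: [-1.7, -0.1, 3.8]
width: 0.0006
```

```bash
python3 -m handwheel '[{"delta_pos":[0,2.5,0],"yaw":0},{"delta_pos":[0,5,0],"yaw":0},{"delta_pos":[0,7.5,0],"yaw":0},{"delta_pos":[0,9,0],"yaw":0},{"delta_pos":[0,10,0],"yaw":0},{"delta_pos":[0,10,0],"yaw":0}]'
python3 - <<'E'
from h import *
import pickle
s=robot.snapshot("wrist");o=robot.get_obs();pickle.dump(s,open("P1.pkl","wb"))
print(o["time"],o["tool_pos"],o["wrist_force"])
crop(s,340,180,440,270,8,"pics/P1.png")
for z in(.045,.04,.035):print(proj(s,(.5177,-.2025,z)))
print(proj(s,(.512,-.2008,.033)))
E
```

```text
time: 4.55
tool_pos: [0.5211, -0.1284, 0.0748]
ee_rot: [-1.57, -0.003, -1.606]
wrist_force: [-2.7, -2.3, 8.9]
width: 0.0005
4.6 [ 0.52113345 -0.12842965  0.07483889] [-2.44057856 -2.71487108  8.74707103]
[414.18603916 222.10958957]
[412.19591201 220.00093094]
[410.28854064 217.97995701]
[407.23107027 223.59089871]
```

View pics/P1.png

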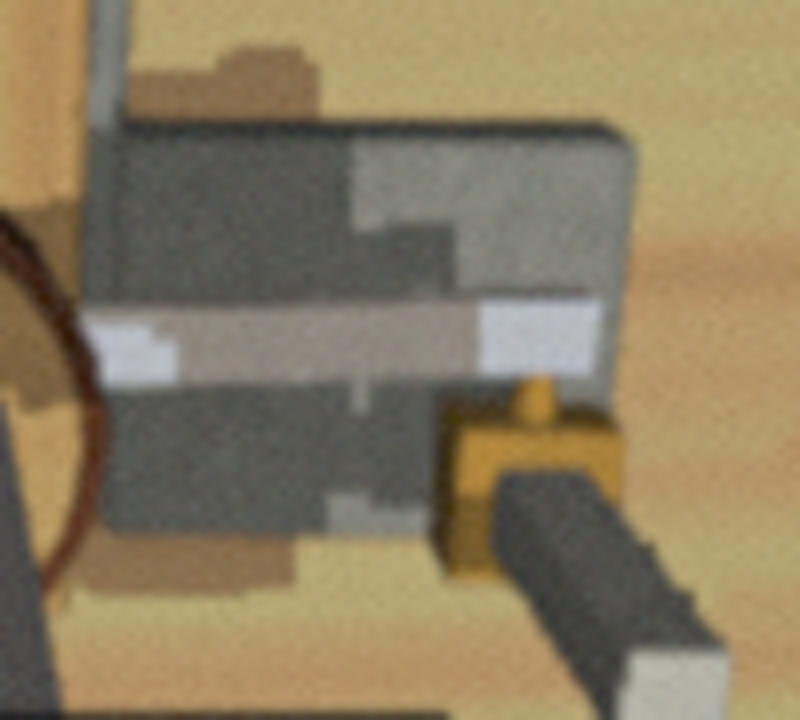

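Run:
```python
from h import *
import pickle
s=pickle.load(open("P0.pkl","rb"));crop(s,340,180,440,270,8,"pics/P0c.png")
for p in((.5177,-.2038,.062),(.512,-.2008,.033),(.5137,-.2038,.062),(.5217,-.2038,.062)):print((proj(s,p)-[340,180]+.45)*8)
```

```text
[626.69861318 333.65880835]
[511.48173872 293.60987497]
[624.47169637 371.0374868 ]
[628.94691463 295.9211899 ]
```

View pics/P0c.png

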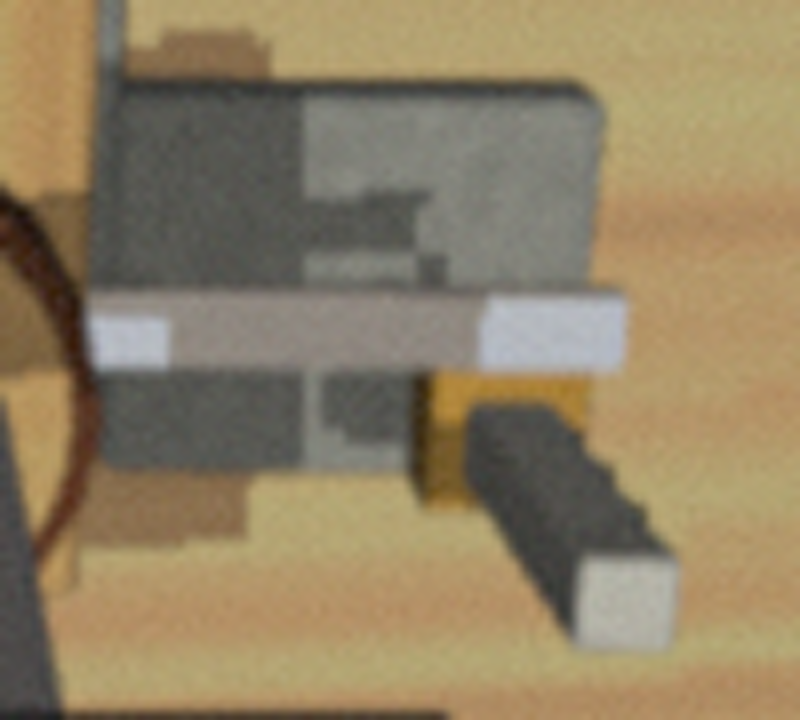

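```bash
python3 -m handwheel '[{"delta_pos":[0,2,0],"yaw":0},{"delta_pos":[0,3.5,0],"yaw":0},{"delta_pos":[0,3.5,0],"yaw":0}]'
python3 - <<'E'
from h import *
import pickle
s=robot.snapshot("wrist");o=robot.get_obs();pickle.dump(s,open("P2.pkl","wb"))
print(o["time"],o["tool_pos"],o["wrist_force"])
crop(s,340,180,440,270,8,"pics/P2.png")
for z in(.045,.04,.035,.03):print((proj(s,(.5177,-.2025,z))-[340,180]+.45)*8)
print((proj(s,(.512,-.2008,.033))-[340,180]+.45)*8)
E
```

```text
time: 4.9
tool_pos: [0.5211, -0.1288, 0.0716]
ee_rot: [-1.569, -0.004, -1.607]
wrist_force: [-2.9, -3.2, 9.4]
width: 0.0003
4.95 [ 0.52114483 -0.12874338  0.07170281] [-3.1408326  -3.19353142  9.81977391]
[603.86431766 351.67109171]
[587.55215027 334.34658961]
[571.92714167 317.75189144]
[556.94676716 301.8418334 ]
[547.06136401 363.07305616]
```

View pics/P2.png

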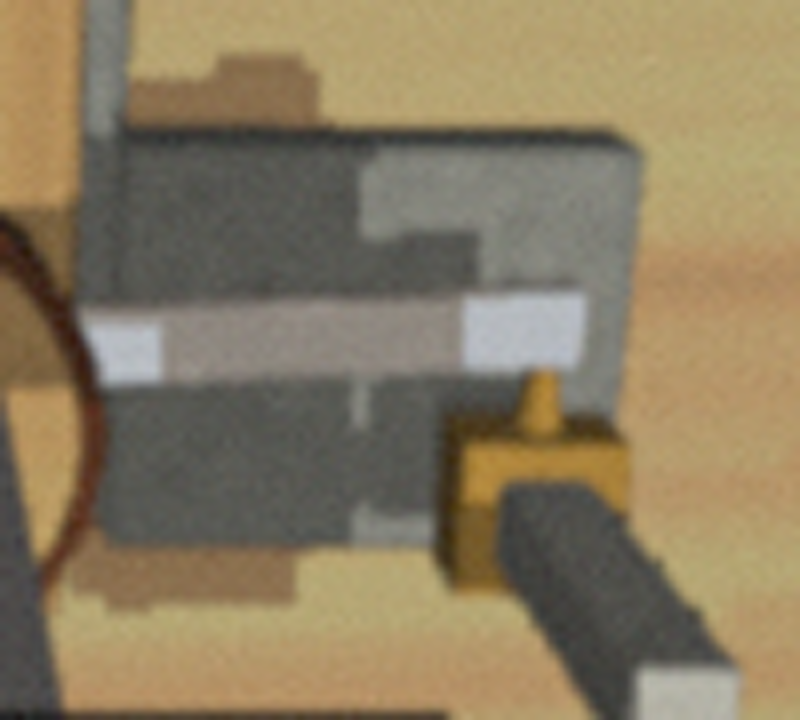

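```bash
python3 -m handwheel '[{"delta_pos":[0,1.2,0],"yaw":0},{"delta_pos":[0,2,0],"yaw":0},{"delta_pos":[0,2,0],"yaw":0}]'
python3 - <<'E'
from h import *
import pickle
s=robot.snapshot("wrist");o=robot.get_obs();pickle.dump(s,open("P3.pkl","wb"))
print(o["time"],o["tool_pos"],o["wrist_force"])
crop(s,370,200,430,245,13,"pics/P3.png")
for z in(.04,.0375,.035,.0325):
  for x in (.5217,.5177,.5137):print(z,x,(proj(s,(x,-.202,z))-[370,200]+.45)*13)
print((proj(s,(.512,-.2008,.033))-[370,200]+.45)*13)
E
```

```text
time: 5.25
tool_pos: [0.5212, -0.1289, 0.0699]
ee_rot: [-1.569, -0.004, -1.607]
wrist_force: [-3.1, -2.8, 10.7]
width: 0.0007
5.3 [ 0.52115616 -0.12888524  0.06996044] [-3.69574797 -3.21239906 10.75909292]
0.04 0.5217 [566.24892442 232.26145077]
0.04 0.5177 [562.95473841 293.28903337]
0.04 0.5137 [559.69152616 353.74280084]
0.0375 0.5217 [553.23791343 219.02834319]
0.0375 0.5177 [550.03983833 279.46356972]
0.0375 0.5137 [546.87151247 339.33661382]
0.035 0.5217 [540.504172   206.07723813]
0.035 0.5177 [537.39888723 265.93136978]
0.035 0.5137 [534.32218358 325.23460244]
0.0325 0.5217 [528.0389305  193.39921626]
0.0325 0.5177 [525.02326012 252.68320048]
0.0325 0.5137 [522.03505609 311.42723368]
[504.5223126  339.68103233]
```

View pics/P3.png

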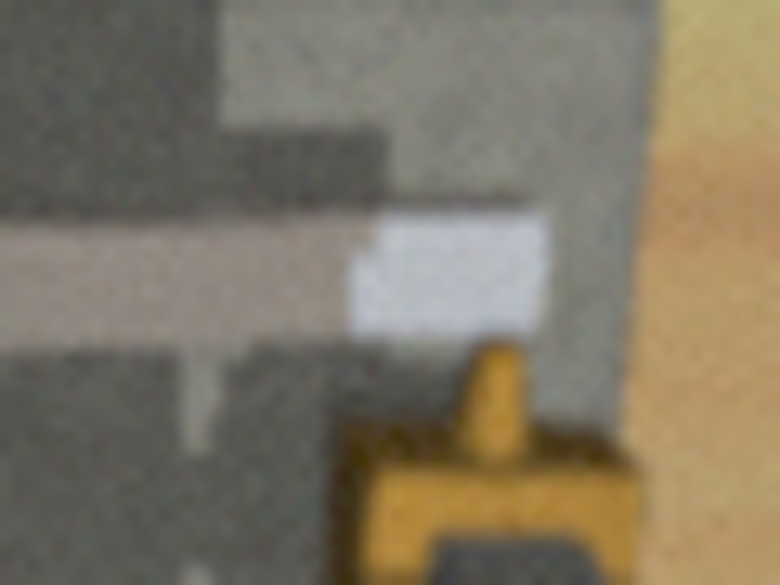

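```bash
python3 -m handwheel '[{"delta_pos":[0,0.8,0],"yaw":0},{"delta_pos":[0,0.8,0],"yaw":0},{"delta_pos":[0,0.8,0],"yaw":0}]'
python3 - <<'E'
from h import *
import pickle
s=robot.snapshot("wrist");o=robot.get_obs();pickle.dump(s,open("P4.pkl","wb"))
sc=robot.snapshot("scene");cv2.imwrite("pics/sc4.png",sc["image"][:,:,::-1])
print(o["time"],o["tool_pos"],o["wrist_force"])
crop(s,370,200,430,245,13,"pics/P4.png")
for z in(.0375,.036,.0345,.033):
  for x in (.5217,.5177,.5137):print(z,x,(proj(s,(x,-.202,z))-[370,200]+.45)*13)
print((proj(s,(.512,-.2008,.033))-[370,200]+.45)*13)
E
```

```text
time: 5.6
tool_pos: [0.5212, -0.1289, 0.0693]
ee_rot: [-1.569, -0.004, -1.607]
wrist_force: [-4.1, -4.2, 10.7]
width: 0.0004
5.65 [ 0.5211937  -0.12894107  0.06931292] [-5.18560821 -3.95643283 11.1196401 ]
0.0375 0.5217 [555.58253057 222.46448418]
0.0375 0.5177 [552.3667575 283.0439234]
0.0375 0.5137 [549.18096925 343.05850213]
0.036 0.5217 [547.87166004 214.61957875]
0.036 0.5177 [544.71237816 274.84736614]
0.036 0.5137 [541.58236647 334.51715359]
0.0345 0.5217 [540.25943109 206.87502955]
0.0345 0.5177 [537.15546493 266.75517874]
0.0345 0.5137 [534.08007422 326.08406465]
0.033 0.5217 [532.74396296 199.22892313]
0.033 0.5177 [529.69416798 258.76538037]
0.033 0.5137 [526.67227294 317.75719003]
[506.66852341 343.33245109]
```

View pics/P4.png

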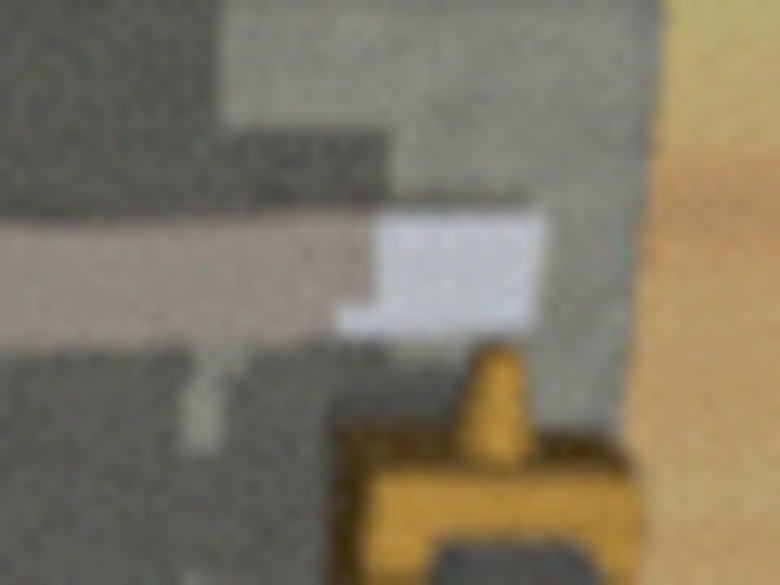

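```bash
python3 -m handwheel '[{"delta_pos":[0,0.1,0],"yaw":0},{"delta_pos":[0,0.1,0],"yaw":0},{"delta_pos":[0,0.1,0],"yaw":0},{"delta_pos":[0,0.1,0],"yaw":0},{"delta_pos":[0,0.1,0],"yaw":0},{"delta_pos":[0,0.1,0],"yaw":0},{"delta_pos":[0,0.1,0],"yaw":0},{"delta_pos":[0,0.1,0],"yaw":0},{"delta_pos":[0,0.1,0],"yaw":0},{"delta_pos":[0,0.1,0],"yaw":0}]'
python3 -m handwheel '[{"delta_pos":[0,-8,0],"yaw":0},{"delta_pos":[0,-16,0],"yaw":0},{"delta_pos":[0,-30,0],"yaw":0},{"delta_pos":[0,-50,0],"yaw":0},{"delta_pos":[0,-50,0],"yaw":0}]'
python3 - <<'E'
from h import *
import pickle
s=robot.snapshot("wrist");o=robot.get_obs()
print(o["time"],o["tool_pos"],o["ee_rot"],o["wrist_force"])
cv2.imwrite("pics/R1.png",s["image"][:,:,::-1])
E
```

```text
time: 6.7
tool_pos: [0.5212, -0.129, 0.0692]
ee_rot: [-1.569, -0.005, -1.607]
wrist_force: [-3.7, -3.5, 10.7]
width: 0.0002
time: 7.2
tool_pos: [0.5226, -0.1272, 0.1197]
ee_rot: [-1.566, -0.001, -1.606]
wrist_force: [-0.7, -0.1, 0.6]
width: 0.0006
7.25 [ 0.5217497  -0.12691171  0.11804897] [-1.56817454e+00 -6.49542976e-04 -1.60584122e+00] [ 0.11099323  0.31872817 -0.50246729]
```

View pics/R1.png

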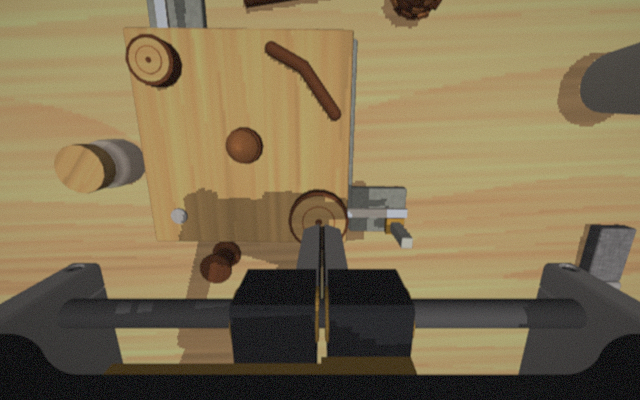

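```bash
python3 -m handwheel '[{"delta_pos":[-20,0,-4],"yaw":-0.14},{"delta_pos":[-42,0,-8],"yaw":-0.28},{"delta_pos":[-42,0,-8],"yaw":-0.42},{"delta_pos":[-42,0,-8],"yaw":-0.56},{"delta_pos":[-42,0,-8],"yaw":-0.7},{"delta_pos":[-42,0,-8],"yaw":-0.84},{"delta_pos":[-42,0,-8],"yaw":-0.98},{"delta_pos":[-42,0,-8],"yaw":-1.12},{"delta_pos":[-42,0,-8],"yaw":-1.26},{"delta_pos":[-42,0,-8],"yaw":-1.4},{"delta_pos":[-42,0,-8],"yaw":-1.57},{"delta_pos":[-42,0,-8],"yaw":-1.57}]'
python3 -m handwheel '[{"delta_pos":[0,0,0],"yaw":0},{"delta_pos":[0,0,0],"yaw":0},{"delta_pos":[0,0,0],"yaw":0}]'
python3 - <<'E'
from h import *
import pickle
s=robot.snapshot("wrist");o=robot.get_obs();pickle.dump(s,open("C.pkl","wb"))
print(o["time"],o["tool_pos"],o["ee_rot"],o["wrist_force"])
cv2.imwrite("pics/C.png",s["image"][:,:,::-1])
E
```

```text
time: 8.45
tool_pos: [0.5135, -0.0842, 0.1153]
ee_rot: [-1.57, 0.003, -0.035]
wrist_force: [0.6, 0.2, 0.2]
width: 0.0003
time: 8.75
tool_pos: [0.5142, -0.0845, 0.1168]
ee_rot: [-1.571, 0.0, -0.037]
wrist_force: [-0.3, -0.3, 0.5]
width: 0.0005
8.8 [ 0.51426749 -0.08449514  0.11691168] [-1.57084401e+00  1.88464886e-04 -3.69434987e-02] [0.14433176 0.64778836 0.08252427]
```

View pics/C.png

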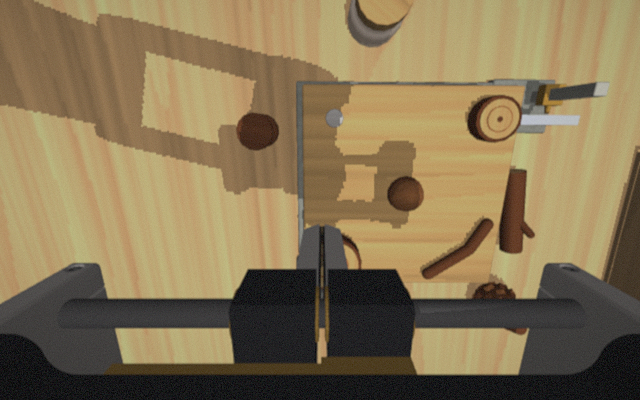

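```bash
python3 -m handwheel '[{"delta_pos":[45,0,0],"yaw":0},{"delta_pos":[90,0,0],"yaw":0},{"delta_pos":[135,0,0],"yaw":0},{"delta_pos":[175,0,0],"yaw":0},{"delta_pos":[205,0,0],"yaw":0},{"delta_pos":[205,0,0],"yaw":0},{"delta_pos":[205,0,0],"yaw":0},{"delta_pos":[205,0,0],"yaw":0},{"delta_pos":[205,0,0],"yaw":0}]'
python3 - <<'E'
from h import *
import pickle
s=robot.snapshot("wrist");o=robot.get_obs();pickle.dump(s,open("Dv.pkl","wb"))
print(o["time"],o["tool_pos"],o["ee_rot"],o["wrist_force"])
cv2.imwrite("pics/Dv.png",s["image"][:,:,::-1])
c=pickle.load(open("C.pkl","rb"));crop(c,530,65,620,140,8,"pics/Cc.png")
E
```

```text
time: 9.7
tool_pos: [0.7184, -0.0919, 0.1181]
ee_rot: [-1.571, -0.001, -0.036]
wrist_force: [0.9, 0.5, -0.3]
width: 0.0008
9.75 [ 0.71848878 -0.09194108  0.11823783] [-1.57109004e+00 -9.62845722e-04 -3.63362193e-02] [0.10426036 1.0011099  1.07337622]
```

View pics/Dv.png

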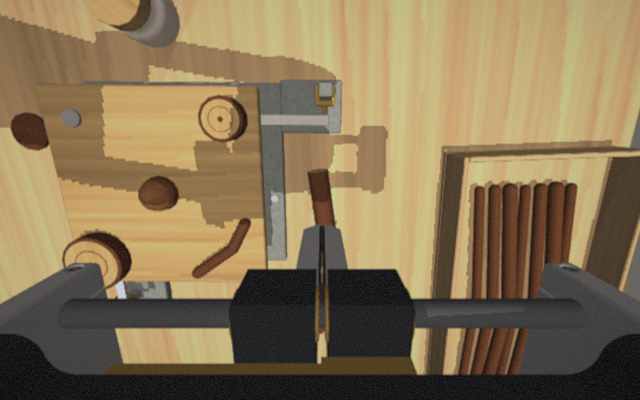

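View pics/Cc.png

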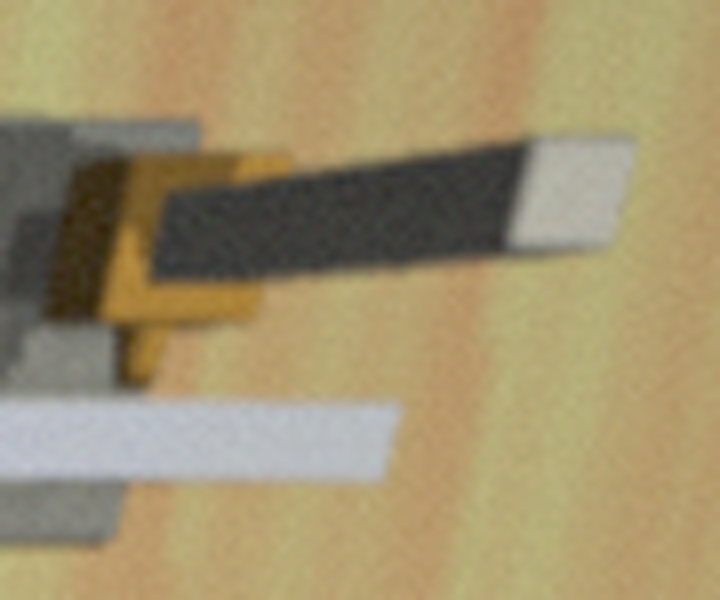

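Run:
```python
from h import *
import pickle
s=pickle.load(open("Dv.pkl","rb"));crop(s,290,70,350,130,10,"pics/Dc.png")
```

```text
(no output)
```

View pics/Dc.png

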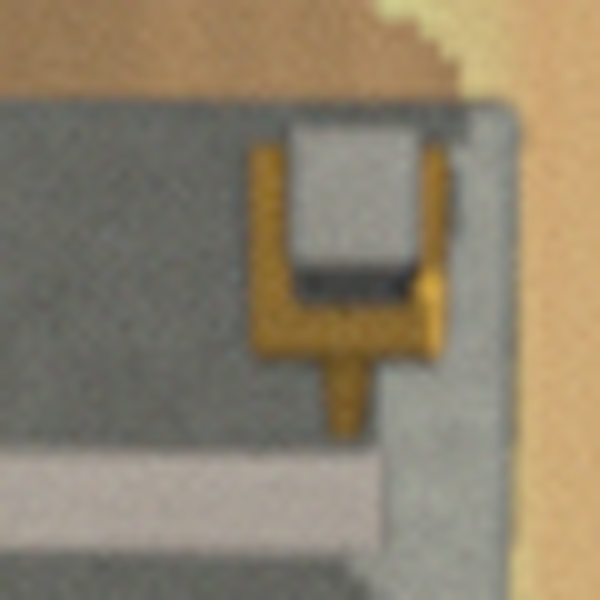

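Run:
```python
from h import *
import pickle
a=pickle.load(open("C.pkl","rb"));b=pickle.load(open("Dv.pkl","rb"))
fa=lambda u,v:(530+u/8-.45,65+v/8-.45);fb=lambda u,v:(290+u/10-.45,70+v/10-.45)
for n,ua,ub in(("cone",(142,386),(346,437)),("cone2",(137,386),(346,437)),("cone3",(148,386),(346,437)),("ptr end top",(393,442),(380,500)),("post",(571,193),(356,195))):
    p=tri(a,fa(*ua),b,fb(*ub));print(n,p[0].round(4),p[1])
print("S",onz(a,498,118.5,.086),onz(b,220.5,118,.086), "L in C?")
```

```text
cone [ 0.7236 -0.0065  0.0316] 0.00017083323890638606
cone2 [ 0.7236 -0.0065  0.0309] 0.00017215105838215957
cone3 [ 0.7236 -0.0065  0.0325] 0.00016926158028552377
ptr end top [ 0.7258 -0.0127  0.0627] 0.00040570587610052483
post [0.7244 0.0093 0.0775] 6.677424220067975e-05
S [ 0.64573633 -0.00913748  0.086     ] [ 0.6467659  -0.00867253  0.086     ] L in C?
```

```bash
python3 -m handwheel '[{"delta_pos":[5,0,40],"yaw":0.14},{"delta_pos":[10,0,80],"yaw":0.28},{"delta_pos":[15,0,120],"yaw":0.42},{"delta_pos":[21,0,160],"yaw":0.56},{"delta_pos":[21,0,173],"yaw":0.7},{"delta_pos":[21,0,173],"yaw":0.84},{"delta_pos":[21,0,173],"yaw":0.98},{"delta_pos":[21,0,173],"yaw":1.12},{"delta_pos":[21,0,173],"yaw":1.26},{"delta_pos":[21,0,173],"yaw":1.4},{"delta_pos":[21,0,173],"yaw":1.57},{"delta_pos":[21,0,173],"yaw":1.57}]'
python3 -m handwheel '[{"delta_pos":[0,0,0],"yaw":0},{"delta_pos":[0,0,0],"yaw":0},{"delta_pos":[0,0,0],"yaw":0}]'
python3 - <<'E'
from h import *
import pickle
s=robot.snapshot("wrist");o=robot.get_obs();pickle.dump(s,open("E.pkl","wb"))
print(o["time"],o["tool_pos"],o["ee_rot"],o["wrist_force"])
cv2.imwrite("pics/E.png",s["image"][:,:,::-1])
p=proj(s,(.7236,-.0065,.0316));print(p)
u,v=int(p[0])-40,int(p[1])-35
print(u,v);crop(s,u,v,u+80,v+70,8,"pics/Ec.png")
E
```

```text
time: 10.95
tool_pos: [0.7459, 0.0801, 0.118]
ee_rot: [-1.57, -0.0, -1.607]
wrist_force: [-0.2, -0.7, -0.9]
width: 0.0004
time: 11.25
tool_pos: [0.7463, 0.0802, 0.1172]
ee_rot: [-1.571, -0.0, -1.605]
wrist_force: [-0.6, -0.3, 0.7]
width: 0.0004
11.3 [0.74634548 0.08023591 0.11711629] [-1.57074370e+00 -7.24167051e-05 -1.60501088e+00] [ 0.17513639 -0.2855465  -0.14637927]
[407.97312801 220.61801781]
367 185
```

View pics/E.png

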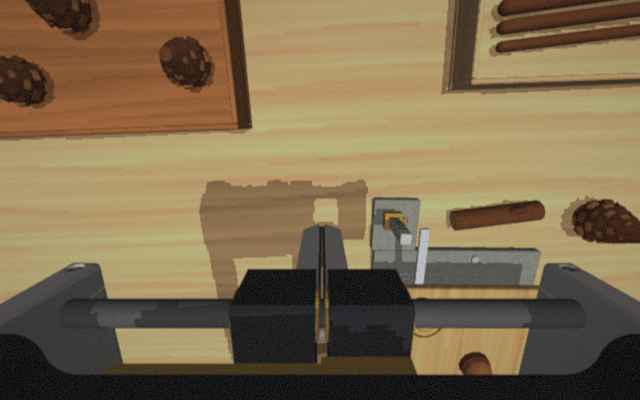

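View pics/Ec.png

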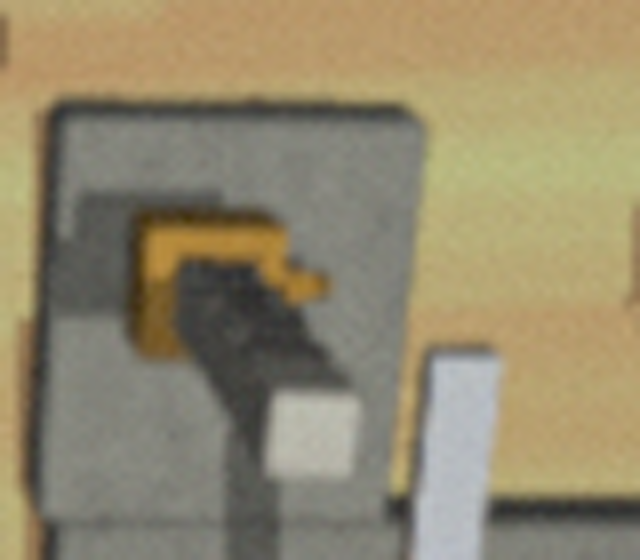

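Run:
```python
from h import *
import pickle
V=[pickle.load(open(f,"rb")) for f in("C.pkl","Dv.pkl","E.pkl")]
F=[lambda u,v:(530+u/8-.45,65+v/8-.45),lambda u,v:(290+u/10-.45,70+v/10-.45),lambda u,v:(367+u/8-.45,185+v/8-.45)]
def multi(us):
    A=np.zeros((3,3));b=np.zeros(3)
    for s,f,u in zip(V,F,us):
        if u is None: continue
        c,d=ray(s,*f(*u));d/=np.linalg.norm(d);P=np.eye(3)-np.outer(d,d);A+=P;b+=P@c
    return np.linalg.solve(A,b).round(4)
for n,us in(("cone",((142,386),(346,437),(325,286))),("ptr",((393,442),(380,500),(464,354))),("post",((571,193),(356,195),(312,434)))):
    print(n,multi(us),"CE",multi((us[0],None,us[2])),"DE",multi((None,us[1],us[2])))
```

```text
cone [ 0.7238 -0.0063  0.0311] CE [ 0.7239 -0.0061  0.0312] DE [ 0.7235 -0.0064  0.0299]
ptr [ 0.7262 -0.0126  0.0618] CE [ 0.7265 -0.0126  0.0617] DE [ 0.726  -0.0126  0.0608]
post [0.7244 0.0093 0.0775] CE [0.7243 0.0093 0.0775] DE [0.7244 0.0094 0.0775]
```

```bash
python3 -m handwheel '[{"delta_pos":[30,0,-30],"yaw":0.14},{"delta_pos":[60,0,-60],"yaw":0.28},{"delta_pos":[93,0,-95],"yaw":0.42},{"delta_pos":[93,0,-95],"yaw":0.56},{"delta_pos":[93,0,-95],"yaw":0.7},{"delta_pos":[93,12,-95],"yaw":0.8},{"delta_pos":[93,24,-95],"yaw":0.8},{"delta_pos":[93,24,-95],"yaw":0.8},{"delta_pos":[93,24,-95],"yaw":0.8},{"delta_pos":[93,24,-95],"yaw":0.8}]'
python3 - <<'E'
from h import *
import pickle
s=robot.snapshot("wrist");o=robot.get_obs();pickle.dump(s,open("Q0.pkl","wb"))
print(o["time"],o["tool_pos"],o["ee_rot"],o["wrist_force"])
cv2.imwrite("pics/Q0.png",s["image"][:,:,::-1])
for p in((.7262,-.0126,.062),(.7238,-.0063,.0312)):print(proj(s,p))
E
```

```text
time: 12.3
tool_pos: [0.6485, -0.0093, 0.0934]
ee_rot: [-1.57, 0.0, -2.405]
wrist_force: [0.0, 0.5, -0.7]
width: 0.0005
12.35 [ 0.64865847 -0.00931702  0.09364893] [-1.56996508e+00  6.11849643e-04 -2.40506721e+00] [ 0.30631274 -0.04951521  0.78763989]
[248.65890069 152.2582054 ]
[255.38141696 155.87035605]
```

View pics/Q0.png

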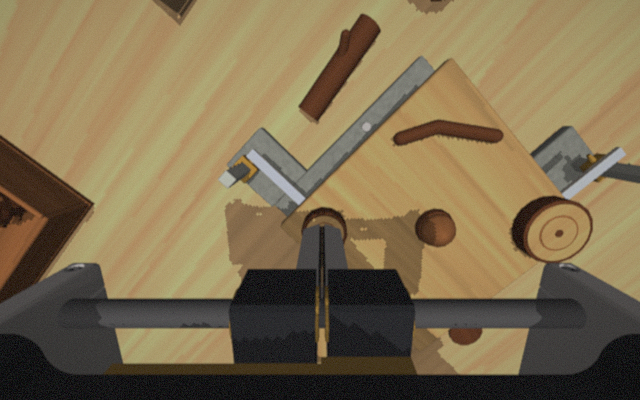

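```bash
python3 -m handwheel '[{"delta_pos":[0,4,0],"yaw":0},{"delta_pos":[0,6.5,0],"yaw":0},{"delta_pos":[0,6.5,0],"yaw":0}]';python3 -m handwheel '[{"delta_pos":[0,1,0],"yaw":0},{"delta_pos":[0,1,0],"yaw":0}]';python3 -m handwheel '[{"delta_pos":[0,1,0],"yaw":0},{"delta_pos":[0,1,0],"yaw":0}]';python3 -m handwheel '[{"delta_pos":[0,3,0],"yaw":0},{"delta_pos":[0,6,0],"yaw":0},{"delta_pos":[0,8,0],"yaw":0},{"delta_pos":[0,10,0],"yaw":0},{"delta_pos":[0,11,0],"yaw":0},{"delta_pos":[0,11,0],"yaw":0}]'
python3 - <<'E'
from h import *
import pickle
s=robot.snapshot("wrist");o=robot.get_obs();pickle.dump(s,open("Q1.pkl","wb"))
print(o["time"],o["tool_pos"],o["wrist_force"])
crop(s,210,130,290,190,10,"pics/Q1.png")
for z in(.05,.045,.04,.035):print(z,(proj(s,(.7249,-.0126,z))-[210,130]+.45)*10)
print((proj(s,(.7238,-.0063,.0312))-[210,130]+.45)*10)
E
```

```text
time: 12.65
tool_pos: [0.6482, -0.0094, 0.0865]
ee_rot: [-1.571, -0.0, -2.406]
wrist_force: [-0.0, 0.4, 1.2]
width: 0.0005
time: 12.85
tool_pos: [0.6483, -0.0094, 0.0862]
ee_rot: [-1.57, 0.0, -2.406]
wrist_force: [-0.7, -0.3, 3.1]
width: 0.0008
time: 13.05
tool_pos: [0.6485, -0.0094, 0.0852]
ee_rot: [-1.57, 0.001, -2.406]
wrist_force: [0.3, -0.4, 3.7]
width: 0.0004
time: 13.65
tool_pos: [0.6501, -0.0095, 0.0758]
ee_rot: [-1.567, 0.004, -2.406]
wrist_force: [-0.1, 0.2, 8.0]
width: 0.0004
13.7 [ 0.65008502 -0.00946578  0.07586563] [ 1.24923167 -0.44524145  8.09316859]
0.05 [401.978721   264.37663268]
0.045 [418.8163184  256.91238942]
0.04 [434.89492838 249.78461143]
0.035 [450.26473902 242.97104992]
[423.65266078 305.17014719]
```

View pics/Q1.png

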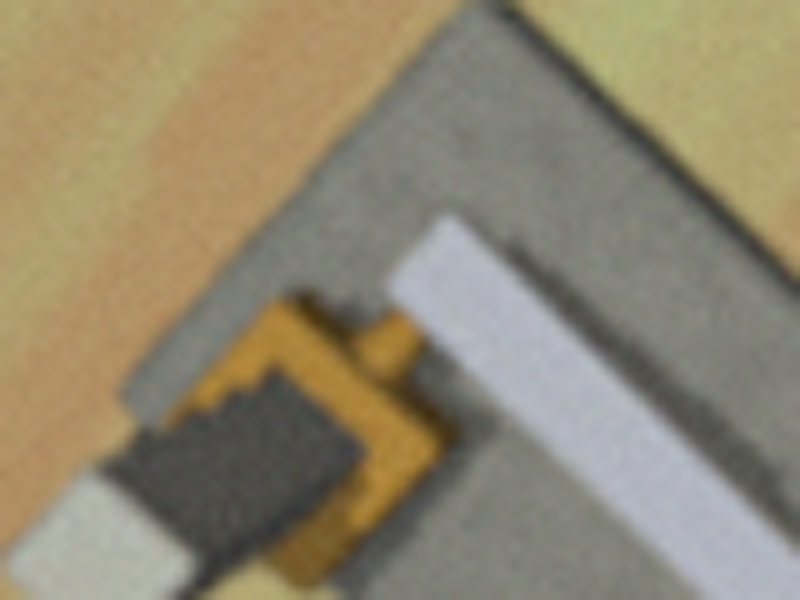

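```bash
cat >> h.py <<'E'
def tipS(s,u,v):
    c,d=ray(s,u,v);n=np.array([.038,.9993,0]);p0=np.array([.7262,-.0126,.062]);k=n@(p0-c)/(n@d);return c+k*d
E
python3 - <<'E'
from h import *
import pickle
q1=pickle.load(open("Q1.pkl","rb"));print(tipS(q1,210+41.8-.45,130+24.7-.45))
q=pickle.load(open("Q0.pkl","rb"));crop(q,210,130,290,190,10,"pics/Q0c.png")
E
```

```text
[ 0.7256776  -0.01258014  0.04275225]
```

View pics/Q0c.png

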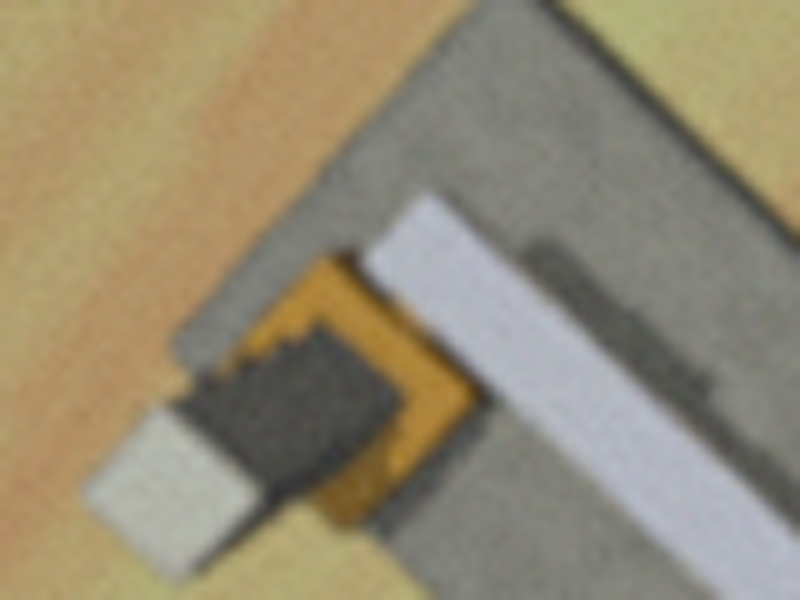

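Run:
```python
from h import *
import pickle
q=pickle.load(open("Q0.pkl","rb"));print(tipS(q,210+39.65-.45,130+22.5-.45),tipS(q,210+39.1-.45,130+22.7-.45))
print((proj(q,(.7244,.0093,.0775))-[210,130]+.45)*10)
q=pickle.load(open("Q1.pkl","rb"));print((proj(q,(.7244,.0093,.0775))-[210,130]+.45)*10)
```

```text
[ 0.72619171 -0.01259968  0.06040968] [ 0.72620881 -0.01260033  0.06200004]
[167.04331213 493.72587542]
[ 96.00126276 563.8207495 ]
```

```bash
python3 -m handwheel '[{"delta_pos":[0,2,0],"yaw":0},{"delta_pos":[0,4,0],"yaw":0},{"delta_pos":[0,5.3,0],"yaw":0},{"delta_pos":[0,5.3,0],"yaw":0}]'
python3 - <<'E'
from h import *
import pickle
s=robot.snapshot("wrist");o=robot.get_obs();pickle.dump(s,open("Q2.pkl","wb"))
print(o["time"],o["tool_pos"],o["wrist_force"])
crop(s,210,130,290,190,10,"pics/Q2.png")
for p in((.7238,-.0063,.0312),(.7244,.0093,.0775)):print((proj(s,p)-[210,130]+.45)*10)
E
```

```text
time: 14.1
tool_pos: [0.6506, -0.0095, 0.0714]
ee_rot: [-1.566, 0.005, -2.406]
wrist_force: [1.2, 0.2, 9.8]
width: 0.0002
14.15 [ 0.65061125 -0.00949845  0.07146866] [0.13895776 0.58900205 9.69757648]
[415.64431253 317.17129212]
[ 77.84189716 583.7465037 ]
```

View pics/Q2.png

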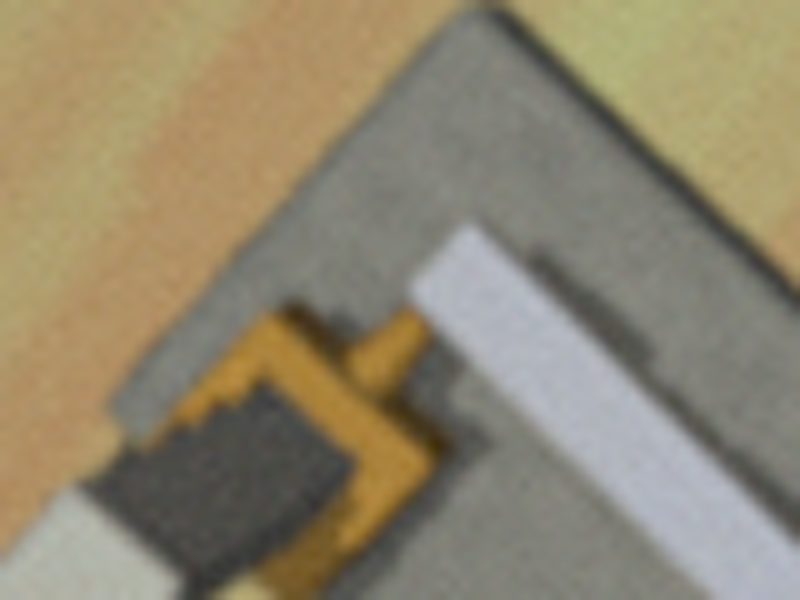

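Run:
```python
from h import *
import pickle
q=pickle.load(open("Q2.pkl","rb"))
for b in((0,0),(-5,2),(-8,4)):print(b,tipS(q,210+(443+b[0])/10-.45,130+(253.5+b[1])/10-.45))
```

```text
(0, 0) [ 0.72494552 -0.0125523   0.03457605]
(-5, 2) [ 0.72496305 -0.01255296  0.03612071]
(-8, 4) [ 0.72491438 -0.01255111  0.03722073]
```

```bash
cat > bar.py <<'E'
from h import *
import pickle,sys
u=np.array([.9993,-.038,0]);n=np.array([.038,.9993,0]);p0=np.array([.7262,-.0126,0])
def meas(s,zend):
    img=cv2.GaussianBlur(s["image"],(0,0),.6).astype(np.float32)
    out=[]
    for a in np.linspace(3,45,15):           # mm back from the end
        z=.062-(0.062-zend)*(197-a)/197
        c=p0-u*a*1e-3+[0,0,z]
        off=np.linspace(-9,9,181)*1e-3
        px=np.array([proj(s,c+n*o) for o in off],np.float32)
        pr=cv2.remap(img,px[:,0].reshape(1,-1),px[:,1].reshape(1,-1),cv2.INTER_CUBIC)[0]
        b=pr[:,2]  # blue: bar bluish white
        m=np.argmax(b[50:131])+50;hi=np.percentile(b[60:121],70)
        core=np.where(b>(hi+np.median(b[:30]))/2)[0]
        def cross(r,lo):
            th=(hi+lo)/2
            for i in r:
                if (b[i]-th)*(b[i+1]-th)<=0: return off[i]+(off[1]-off[0])*(th-b[i])/(b[i+1]-b[i]+1e-9)
            return np.nan
        e1=cross(range(90,0,-1),np.median(b[10:35]));e2=cross(range(90,179),np.median(b[146:171]))
        if np.isnan(e1+e2): continue
        mid=c+n*(e1+e2)/2
        q=proj(s,mid);cc,d=ray(s,*q);k=n@(p0-cc)/(n@d);P=cc+k*d
        out.append((a,P[2]*1e3,(e2-e1)*1e3))
    return np.array(out)
if __name__=="__main__":
  for f,z in [x.split(":") for x in sys.argv[1:]]:
    o=meas(pickle.load(open(f+".pkl","rb")),float(z))
    g=(abs(o[:,2]-8)<1.5);c=np.polyfit(o[g,0],o[g,1],1)
    print(f,g.sum(),"widths",o[:,2].round(1),"z",o[:,1].round(1),"mean",o[g,1].mean().round(2),"fit end-top",c[1].round(2),"slope/mm",c[0].round(3))
E
python3 bar.py Q0:.062 Q1:.043 Q2:.037
```

```text
Q0 15 widths [7.8 7.7 7.8 8.  8.2 7.9 7.9 7.9 7.8 7.8 7.8 7.8 7.9 8.  7.9] z [61.8 62.  61.3 61.5 61.5 61.3 61.6 61.2 61.7 62.  61.4 61.9 62.  62.
 62. ] mean 61.68 fit end-top 61.48 slope/mm 0.008
Q1 15 widths [8.  8.  8.  8.2 7.8 7.8 7.7 7.8 7.8 7.8 7.6 7.6 7.7 7.9 7.8] z [44.7 45.1 45.5 46.4 46.  45.8 46.  46.2 46.4 46.6 47.4 48.1 48.2 48.2
 49. ] mean 46.66 fit end-top 44.5 slope/mm 0.09
Q2 15 widths [7.8 7.9 7.9 8.  7.9 7.7 7.5 7.5 7.5 7.7 7.6 7.7 7.7 7.8 7.8] z [37.5 37.8 38.  38.5 38.5 39.1 39.6 40.1 40.5 40.9 41.2 41.8 41.8 42.3
 42.8] mean 40.03 fit end-top 36.92 slope/mm 0.129
```

```bash
sed -e 's/^u=.*/u=np.array([-.038,-.9993,0]);n=np.array([.9993,-.038,0]);p0=np.array([.5177,-.2038,0])/' -e 's/b=pr\[:,2\].*/b=pr[:,2]-.4*pr[:,0]/' bar.py > barL.py; python3 barL.py P0:.062 P1:.044 P2:.0395 P3:.037 P4:.0355
```

```text
P0 14 widths [8.3 7.9 7.8 7.7 6.2 6.6 7.8 7.3 7.  7.6 8.  8.1 8.  8.  8.1] z [62.  62.8 62.6 62.7 64.5 63.9 62.1 62.5 62.9 62.8 61.8 61.3 61.1 61.
 61.4] mean 62.21 fit end-top 63.16 slope/mm -0.039
P1 14 widths [8.4 8.  8.1 8.4 7.8 8.6 8.4 7.7 7.8 8.  7.9 7.8 7.5 7.7 5.3] z [45.1 44.8 45.2 45.3 48.3 44.9 45.2 45.6 45.6 46.2 46.7 46.8 46.8 47.2
 50.6] mean 45.99 fit end-top 44.89 slope/mm 0.049
P2 15 widths [8.2 8.1 8.3 7.9 8.4 7.6 7.9 7.3 7.7 8.1 7.9 8.  7.9 8.3 7.4] z [39.3 39.5 40.  40.6 40.1 40.7 41.  40.6 41.  41.3 41.1 42.2 42.6 43.4
 44.3] mean 41.18 fit end-top 38.83 slope/mm 0.098
P3 14 widths [ 8.4  8.3  8.3  8.2  7.3  8.2  8.1 11.5  8.   7.5  8.   8.2  7.9  7.7
  7.1] z [37.4 37.7 37.7 37.6 37.9 37.8 38.6 43.4 39.2 39.  39.3 39.6 40.4 40.9
 42.9] mean 39.01 fit end-top 36.55 slope/mm 0.102
P4 14 widths [8.5 8.2 8.3 8.2 8.2 8.3 9.2 7.6 7.9 7.8 7.8 8.2 7.9 7.8 5.3] z [36.8 36.9 36.9 36.8 37.3 37.  38.8 37.3 38.2 38.4 38.7 38.7 39.1 40.
 44.2] mean 37.92 fit end-top 36.2 slope/mm 0.076
```

```bash
python3 -m handwheel '[{"delta_pos":[0,1.3,0],"yaw":0},{"delta_pos":[0,2.5,0],"yaw":0},{"delta_pos":[0,2.5,0],"yaw":0},{"delta_pos":[0,2.5,0],"yaw":0}]'
python3 - <<'E'
from h import *
import pickle
for i in "ab":
    s=robot.snapshot("wrist");o=robot.get_obs();pickle.dump(s,open(f"Q3{i}.pkl","wb"))
    print(o["time"],o["tool_pos"],o["wrist_force"])
crop(s,210,130,290,190,10,"pics/Q3.png")
E
python3 bar.py Q3a:.0335 Q3b:.0335
```

```text
time: 14.55
tool_pos: [0.6508, -0.0095, 0.0695]
ee_rot: [-1.565, 0.005, -2.406]
wrist_force: [-0.1, 0.8, 11.0]
width: 0.0008
14.6 [ 0.65080423 -0.00950106  0.06948626] [ 0.27005881 -0.34679509 11.15771839]
14.65 [ 0.65079382 -0.00949483  0.06948756] [-0.064183   -1.23971019 10.48274831]
Q3a 15 widths [8.  7.8 7.7 7.7 7.6 7.8 7.7 7.7 7.6 7.7 7.7 7.7 7.7 7.9 7.9] z [34.9 34.9 35.2 35.6 36.  36.1 36.7 37.6 37.9 38.5 38.8 39.6 39.9 40.1
 40.6] mean 37.49 fit end-top 33.93 slope/mm 0.148
Q3b 15 widths [8.  7.9 7.7 7.7 7.7 7.8 7.8 7.7 7.7 7.7 7.6 7.7 7.7 7.9 7.8] z [34.9 35.  35.3 35.7 36.2 36.3 36.7 37.7 38.  38.5 38.9 39.5 39.9 40.
 40.6] mean 37.56 fit end-top 34.08 slope/mm 0.145
```

View pics/Q3.png

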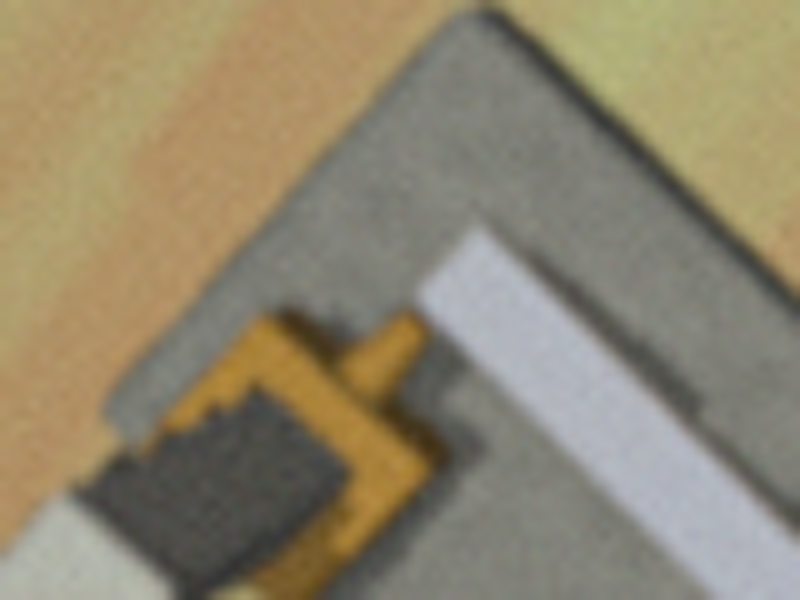

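```bash
python3 -m handwheel '[{"delta_pos":[0,0.9,0],"yaw":0},{"delta_pos":[0,0.9,0],"yaw":0},{"delta_pos":[0,0.9,0],"yaw":0}]'
python3 - <<'E'
from h import *
import pickle
for i in "ab":
    s=robot.snapshot("wrist");o=robot.get_obs();pickle.dump(s,open(f"Q4{i}.pkl","wb"))
    print(o["time"],o["tool_pos"],o["wrist_force"])
crop(s,210,130,290,190,10,"pics/Q4.png")
E
python3 bar.py Q4a:.0335 Q4b:.0335
```

```text
time: 14.95
tool_pos: [0.6508, -0.0095, 0.0687]
ee_rot: [-1.565, 0.005, -2.406]
wrist_force: [0.1, 0.3, 11.4]
width: 0.0002
15.0 [ 0.65084254 -0.00950995  0.0687244 ] [-0.36203448  0.36507447 11.48488415]
15.05 [ 0.6508507  -0.00952367  0.06873557] [-0.35237253  0.49813346 11.36744103]
Q4a 15 widths [8.3 7.8 7.8 7.7 7.9 7.9 8.  8.  7.8 7.7 7.7 7.6 7.6 7.9 7.8] z [33.5 33.6 34.1 34.2 34.8 35.1 35.3 35.8 36.8 37.5 38.  38.6 39.1 39.3
 39.7] mean 36.36 fit end-top 32.47 slope/mm 0.162
Q4b 15 widths [8.2 7.9 7.8 7.7 7.9 7.9 7.8 8.  7.8 7.7 7.7 7.7 7.6 7.9 7.9] z [33.6 33.6 34.  34.2 34.8 35.  35.3 35.9 36.7 37.5 37.9 38.6 39.  39.4
 39.6] mean 36.34 fit end-top 32.49 slope/mm 0.16
```

View pics/Q4.png

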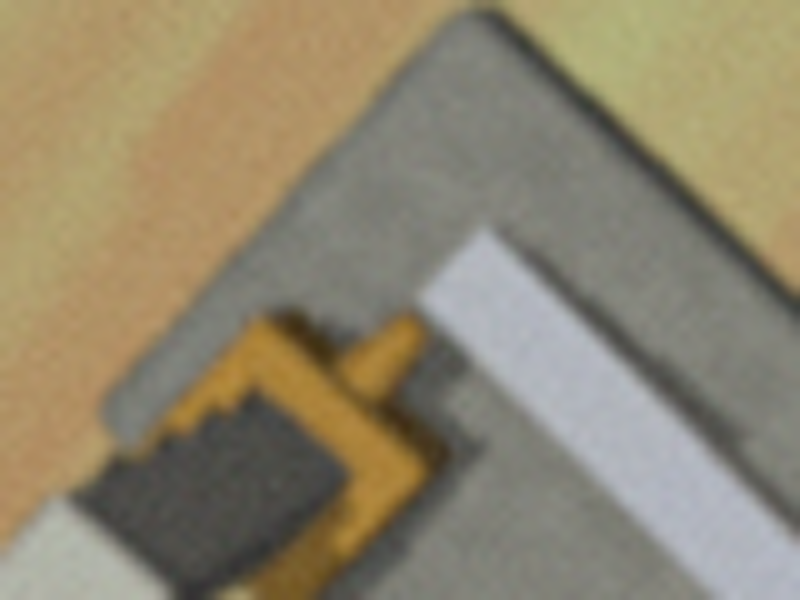

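```bash
python3 -m handwheel '[{"delta_pos":[0,0.25,0],"yaw":0},{"delta_pos":[0,0.25,0],"yaw":0},{"delta_pos":[0,0.25,0],"yaw":0},{"delta_pos":[0,0.25,0],"yaw":0},{"delta_pos":[0,0.25,0],"yaw":0},{"delta_pos":[0,0.25,0],"yaw":0},{"delta_pos":[0,0.25,0],"yaw":0},{"delta_pos":[0,0.25,0],"yaw":0},{"delta_pos":[0,0.25,0],"yaw":0},{"delta_pos":[0,0.25,0],"yaw":0},{"delta_pos":[0,0.25,0],"yaw":0}]'
python3 - <<'E'
from h import *
import pickle
s=robot.snapshot("wrist");pickle.dump(s,open("Q5.pkl","wb"))
E
python3 bar.py Q5:.0335
python3 -m handwheel '[{"delta_pos":[0,-8,0],"yaw":0},{"delta_pos":[0,-16,0],"yaw":0},{"delta_pos":[0,-30,0],"yaw":0},{"delta_pos":[0,-60,0],"yaw":0},{"delta_pos":[0,-80,0],"yaw":0},{"delta_pos":[0,-80,0],"yaw":0},{"delta_pos":[0,-80,0],"yaw":0},{"delta_pos":[0,-80,0],"yaw":0}]'
python3 - <<'E'
from h import *
s=robot.snapshot("wrist");o=robot.get_obs()
print(o["time"],o["tool_pos"],o["wrist_force"])
cv2.imwrite("pics/R2.png",s["image"][:,:,::-1])
t=robot.snapshot("top");crop(t,270,120,410,245,5,"pics/topE.png")
E
```

```text
time: 16.15
tool_pos: [0.6509, -0.0095, 0.0685]
ee_rot: [-1.565, 0.005, -2.406]
wrist_force: [0.5, 0.4, 11.2]
width: 0.0007
Q5 15 widths [8.3 7.8 7.6 7.6 7.7 7.9 7.9 8.  8.  7.8 7.6 7.6 7.6 7.9 7.8] z [33.5 33.1 33.5 33.7 34.3 34.8 35.1 35.7 36.3 37.  37.7 38.3 38.6 39.1
 39.4] mean 36.0 fit end-top 32.09 slope/mm 0.163
time: 17.0
tool_pos: [0.6471, -0.0093, 0.1421]
ee_rot: [-1.574, -0.003, -2.406]
wrist_force: [0.8, 0.2, -0.3]
width: 0.0006
17.05 [ 0.64702494 -0.00929358  0.14206689] [ 0.29732436  1.4214886  -1.00738877]
```

View pics/R2.png

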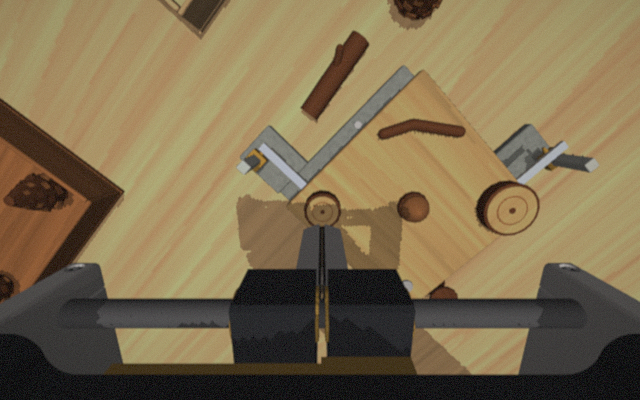

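```bash
python3 -c "
from bench import robot
print(robot.close_job())"
```

```text
the job is handed in; nothing more can be done
None
```

I pressed the larger slice first and then the smaller, using closed fingertips. I held each at its index for about a second, let the plate spring back, and handed the job in at about 17 s.

| Slice | Index height, measured | Pointer at hold, camera | Pointer at hold, arm travel | Pointer at hold, force |
|---|---|---|---|---|
| Larger | about 33.2 mm | about 33.4 mm | about 33.5 mm | about 33.4 mm |
| Smaller | about 31.5 mm (31.2 before a 0.3 mm correction) | about 31.2 mm | about 32.3 mm | about 32.4 mm |

- **Smaller slice:** its checks disagree by about 1 mm. The camera puts the pointer level with the index or up to 0.3 mm past it. Arm travel and force put it just short.
- **After release:** the wrist views after each press show the plate level again. Neither index looks shifted and nothing nearby was touched, though I judged this by eye and did not re-measure the indexes. Wrist force stayed near 13 N at most.

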